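Grease a linear axis through its slanted nipple with a push-type grease gun

TASK

The carriage of this linear axis is due for greasing: flip the steel cover of its slanted greasing port right over on its hinge, so that it lies back with its inner face up. Then take the push-type grease gun out of its stand, press its coupler squarely onto the nipple in the port until it snaps on, and go on pushing the barrel down along the nipple's axis until most of the spring stroke is used up. Finish like that, with the gun still in the gripper and held pressed in against its spring, without shoving the carriage along its rails or disturbing the spanner and the tin lying about.

Things in the scene. Friction and masses are not known exactly. Their poses are not given: they have to be found in the camera images.
- linear_stage: The linear axis, bolted down: aluminium base 130 x 300 x 20 mm with two steel rails, a screw and a dark motor at its +y end (that reaches to y = +202 mm), 57 mm high. Origin: centre of the base's underside; z up, rails along its y, the slanted port faces its -x side.
- carriage (a joint): Position of the carriage along the rails (m, -0.06 to 0.06, along the stage's +y). The screw holds it: it gives way only above 40 N along the rails. The carriage plate is 112 x 84 mm, its top 52 mm above the bench.
- lube_port (a point): Slanted aluminium block on the carriage, 70 (x) x 66 (y) x 34 mm. Its face is tilted 30 degrees from level and looks up and to the stage's -x side (towards the robot). Origin: centre of that face, 102 mm above the bench; z = the face's outward normal, parallel to the nipple; y level, along the rails; x up the slope. In the face, under the cover: a round pocket, 43 mm diameter, 28 mm deep.
- nipple_tip (a point): Tip of the nipple, which stands in the middle of the pocket; 3 mm below lube_port's face, axes as lube_port (z = the nipple's axis, pointing out). Steel, 25 mm from pocket floor to tip: foot 18 mm diameter and 5 mm high, neck 9 mm, head 14 mm in diameter 5 to 8 mm behind the tip, tapering to 7 mm at the tip.
- port_cover (a joint): Angle of the steel cover over the pocket: 0 closed (start), 2.95 rad flipped over (stop). Hinge: the line along lube_port's y through its point x = +38 mm, z = +4 mm, at the face's upper edge; the lower edge swings up and over. Plate 69 x 62 x 4 mm, 70 g. It falls shut if let go below about 1.8 rad and falls open beyond about 2.4.
- cover_tab (a point): Middle of the tab on the cover's free edge: 14 mm wide along the hinge direction (y), 10 mm thick, standing out 30 mm from the plate's edge. This point is 89 mm from the hinge line and 16 mm from the plate's edge. Pinched across its 14 mm from above, it can turn between the fingers as the cover swings.
- gun_stand: Fixed round stand: foot 90 mm diameter, tube 46 mm outer and 34 mm inner diameter, 60 mm high. The gun hangs in it nose down on its collar and is drawn straight up by more than 55 mm to clear it. Origin: centre of the underside.
- grease_gun: Push-type grease gun, 158 mm long, about 0.34 kg, round about its z. Origin: centre of the coupler's mouth with the spring relaxed; z runs from nose to rear cap (up, in the stand). Along z: coupler 31 mm diameter 0 to 26 mm; tube 16 mm diameter to 52 mm; collar 41 mm diameter to 58 mm; barrel to grip, 30 mm diameter, to 144 mm; rear cap 33 mm diameter to 158 mm.
- gun_nozzle (a joint): How far coupler and tube are pushed into the barrel (m): 0 relaxed, 0.022 the stop. The spring needs 9 N to start moving and 18 N at the stop.
- coupler_seat (a point): Seat in the coupler on the gun's axis, 19 mm from its mouth; moves with the coupler. The mouth is a funnel 27 mm wide narrowing to an 18 mm bore within 5.5 mm; four small sprung jaws 6.5 mm inside snap in under the nipple's head (about 5 N to push past), and the seat then meets nipple_tip.
- spanner: Bystander, spanner 157 x 30 x 8 mm, lying flat on the bench.
- tin: Bystander, round tin, 50 mm diameter, 32 mm high.

How it is judged:
By the outcome, as a careful person would: the job done as asked, in the order asked, and still so for the second after the job is handed in, while the arm keeps its last pose, push and grip.
It also fails if it takes over 64 s, if anything falls off the work surface, if the arm or the gripper's body presses on something with over 40 N, if the wrist force passes 120 N, or if a joint passes its speed limit or range.

ROBOT

A 6-joint arm with a two-finger parallel gripper is mounted at the origin on the work surface; the furniture and walls round the work are solid. World frame = base frame: x ahead of the robot, y to its left, z up, the work surface at z = 0. Lengths are in m, angles in rad, forces in N, time in s.
With the tool pointing down it reaches from about 0.275 to 0.825 m from the base axis. Payload 5.2 kg.
Tool frame: the origin (TCP) lies on the centre line of the jaws, within the pads' length; the fingertips stand 8 mm ahead of it and the grasp point (between the pads) lies 11 mm behind it; z points along the fingers, y is the line along which they close (so a half turn about z gives the same grasp; the last joint's range is limited). The gripper opens to 93 mm and grips with 3 to 60 N. Pads are 15 mm wide; open, the fingers measure 128 mm over their backs; the gripper's body (75 mm by 188 mm) begins 65 mm behind the grasp point.
Start: joints at [-1.413, 0.259, 1.535, -0, 1.348, -0.203], TCP at [0.194, -0.515, 0.227] pointing down, gripper open.
Joint ranges: [-3.14, 3.14], [-0.91, 2.08], [0.19, 2.58], [-1.22, 4.36], [0.22, 2.71], [-3.12, 3.12]. Speed limits (rad/s): [2.57, 2.57, 3.14, 3.14, 3.14, 3.14].

INTERFACE

Orientations are given as [roll, pitch, yaw] about the fixed x, y, z axes, in that order (R = Rz(yaw) Ry(pitch) Rx(roll)).
In Python, from bench import observe, read_camera, calibration, hand_in, cut_out gives the robot as it stands.
- The arm moves only by the shell command python3 -m crank 'ROWS' [FORCE]. ROWS is JSON, a list that holds one entry, the list of rows, each a list of 7 numbers: the opening, from 0 (shut) to 1 (fully open), then the shift along the tool's x, y, z in mm, then the turn, a rotation vector about the tool's x, y, z in units of 6 degrees (1.0 is 6 degrees). In form: [[[jaw, tx, ty, tz, wx, wy, wz], ...]]. A call has 1 to 10 rows; each row shifts and turns the commanded pose from where the row before left it, along the tool's axes as they then stand; what a row does not reach is not made up. A row lasts 1/10 s, in which the tool goes at most 50 mm and 8.59 degrees, less where a joint would pass 70% of its speed; a pose out of reach is approached as far as the arm can. A call with a gripper value outside its range is refused whole. The fingers move at their own pace and stop on an object; FORCE is the grip in N (left out, the last holds). Time passes only in rows, so rows that do not move let the fingers close. It gives the time, the measured TCP pose, the force, the opening and the grip force at its end, in the units of the state.
- observe(): the state, without advancing time (a new reading comes with each control period).
- read_camera(name): name is "scene" or "side" or "wrist"; returns (picture, depth): 384x512x3 uint8, red, green, blue; 384x512 float32, m along the optical axis (not along the pixel's ray), 0 where there is no reading.
- calibration(name): a dict with "fovy" (degrees; the focal length in pixels is half the picture's height over the tangent of half this angle, whatever the lens; pixels are square), "cx", "cy" (the principal point, pixels), "rvec" (rotation vector, rad) and "tvec" (3), from world to camera coordinates, as OpenCV has them. Camera axes: x right, y down, z forward; pixel columns grow to the right and rows downward; lengths in m; the calibration is good to about 2 mm. A picture is of the moment at which its call begins: read the wrist's pose just before it. calibration takes no time and is no camera call; for the wrist camera it gives the pose at the moment of the call.
- hand_in(): hands the job in; it is judged then, once.
Trained networks look in the newest picture that a camera, given by its name, has taken for a name from the list of things; names that differ only in an ending like _2 or _b are one class to them, and where a whole thing is asked for, a point or a joint stands for the part that bears it (a point fixed in the world has none). Each returns a list of dicts, best first, with "p" (0 to 1); they miss things now and then, are a little off and sometimes report something else, mostly with a low value. They report only what shows in the picture. A call takes as long as a camera call.
- cut_out(camera, query): "region" (384x512 bool, what is visible of it) and "location" ([column, row] in pixels, amid what is visible of it).
The state is a dict: "time_s": time; "joint_positions": joint angles; "qd": joint speeds; "joint_torque": joint torques, N m; "eef_pos": TCP position; "tool_rot": TCP orientation; "force": force on the tool from outside, world axes, zero at the start; "torque": the same for the moment, N m; "width": opening from 0.0 (shut) to 1.0 (fully open); "finger_force": force on a finger pad.
Only numpy, scipy, OpenCV 4.12 (cv2) and the standard library are available. Lean on these libraries where they do the work, as an engineer would, in place of code of your own. Each camera call takes 0.05 s, during which the arm holds its last target. There are 200 camera calls.

## Working session

There is one attempt and no reset: what is moved stays moved. The work goes in short steps, Python scripts to look and compute and a shell command to move; the robot and the scene stay as the last step left them, time stands still between calls to the robot, and variables do not carry over. Pictures are saved under pics/ and viewed, at most 10 in all, crops included, and the job is handed in when it is done.

```bash
ls; mkdir -p pics
cat > h.py <<'E'
import numpy as np, cv2
from scipy.spatial.transform import Rotation as R
from bench import observe, read_camera, calibration, cut_out
def cam(n):
    c=calibration(n); f=192/np.tan(np.radians(c['fovy'])/2)
    Rm=cv2.Rodrigues(np.array(c['rvec'],float))[0]; t=np.array(c['tvec'],float)
    return c,f,Rm,t
def cloud(n,depth,mask=None):
    c,f,Rm,t=cam(n)
    v,u=np.nonzero((depth>0)&(mask if mask is not None else True))
    z=depth[v,u]
    P=np.c_[(u-c['cx'])/f*z,(v-c['cy'])/f*z,z]
    return (P-t)@Rm
def proj(n,P):
    c,f,Rm,t=cam(n); p=np.atleast_2d(P)@Rm.T+t
    return p[:,:2]/p[:,2:]*f+[c['cx'],c['cy']]
E
python3 - <<'E'
from h import *
s=observe(); print({k:np.round(v,3) for k,v in s.items()})
im={}
for n in ['scene','side']:
    p,d=read_camera(n); cv2.imwrite(f'pics/{n}0.png',p[...,::-1]); im[n]=d
    print(n,calibration(n))
    for q in ['linear_stage','lube_port','port_cover','cover_tab','gun_stand','grease_gun','spanner','tin','carriage']:
        r=cut_out(n,q)
        for x in r[:2]:
            C=cloud(n,d,x['region'])
            print(n,q,round(x['p'],2),x['location'],x['region'].sum(), np.round(np.percentile(C,[2,50,98],axis=0),3).tolist() if len(C) else '')
E
```

```text
pics
{'time_s': np.float64(0.0), 'joint_positions': array([-1.413,  0.259,  1.536,  0.   ,  1.348, -0.203]), 'qd': array([ 0.   , -0.001, -0.   , -0.   ,  0.001,  0.001]), 'joint_torque': array([-1.0000e-03, -4.3731e+01, -2.8401e+01,  7.2000e-02,  4.2000e-02,
       -0.0000e+00]), 'eef_pos': array([ 0.194, -0.514,  0.226]), 'tool_rot': array([-3.14 , -0.   ,  0.361]), 'force': array([-0.648, -1.02 , -0.255]), 'torque': array([-0.037, -0.042, -0.019]), 'finger_force': np.float64(0.0), 'width': np.float64(1.002)}
scene {'fovy': 57.87931280065321, 'cx': 248.64967017487382, 'cy': 190.6065492493654, 'rvec': array([ 0.65537771, -2.54319753,  1.30893324]), 'tvec': array([0.42934213, 0.30660919, 0.63631177])}
scene lube_port 0.58 [212.8, 243.5] 2179 [[0.507, 0.013, 0.031], [0.552, 0.068, 0.082], [0.614, 0.091, 0.127]]
scene port_cover 0.66 [214.4, 231.7] 808 [[0.502, 0.011, 0.077], [0.549, 0.041, 0.103], [0.583, 0.072, 0.127]]
scene cover_tab 0.59 [216.2, 231.7] 758 [[0.503, 0.012, 0.079], [0.55, 0.041, 0.104], [0.582, 0.072, 0.126]]
scene gun_stand 0.88 [303.8, 195.4] 558 [[0.425, -0.311, 0
[... 1096 characters left out ...]
 -0.288, 0.119], [0.479, -0.265, 0.167]]
side port_cover 0.93 [233.8, 161.2] 512 [[0.502, 0.008, 0.074], [0.551, 0.036, 0.104], [0.586, 0.076, 0.126]]
side gun_stand 0.69 [245.4, 274.4] 1052 [[0.422, -0.32, -0.001], [0.457, -0.295, 0.007], [0.505, -0.247, 0.06]]
side grease_gun 0.59 [237.9, 243.4] 767 [[0.448, -0.294, 0.0], [0.462, -0.287, 0.116], [0.508, -0.191, 0.167]]
side spanner 0.79 [320.5, 276.7] 322 [[0.577, -0.384, -0.001], [0.625, -0.339, 0.006], [0.654, -0.246, 0.009]]
side tin 0.91 [323.7, 227.6] 375 [[0.674, -0.222, 0.003], [0.693, -0.208, 0.029], [0.719, -0.179, 0.034]]
side carriage 0.96 [243.7, 170.8] 1522 [[0.507, -0.004, 0.028], [0.557, 0.017, 0.077], [0.624, 0.069, 0.126]]
```

Run:
```python
import cv2,numpy as np
a=cv2.imread('pics/scene0.png');b=cv2.imread('pics/side0.png')
A=cv2.resize(a[110:340,100:400],(780,598),interpolation=3)
B=cv2.resize(b[100:330,130:430],(780,598),interpolation=3)
cv2.imwrite('pics/a.png',A);cv2.imwrite('pics/b.png',B)
```

```text
(no output)
```

View pics/a.png

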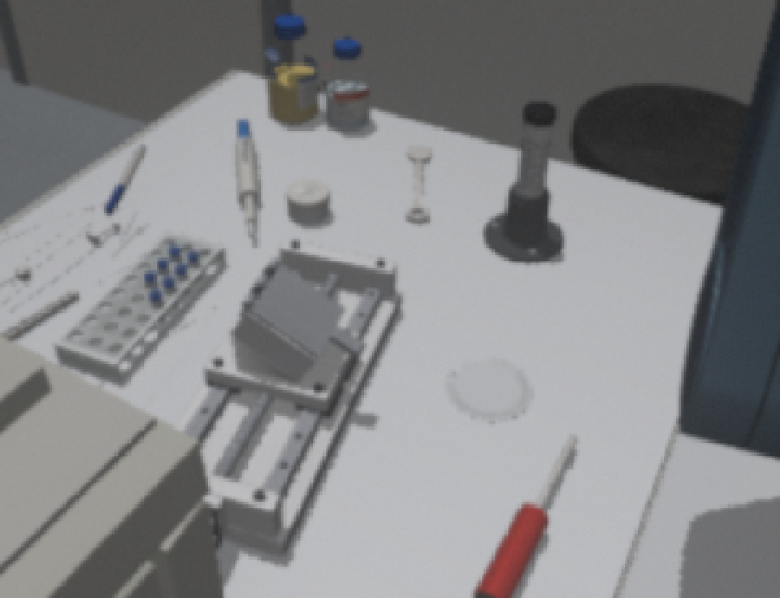

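View pics/b.png

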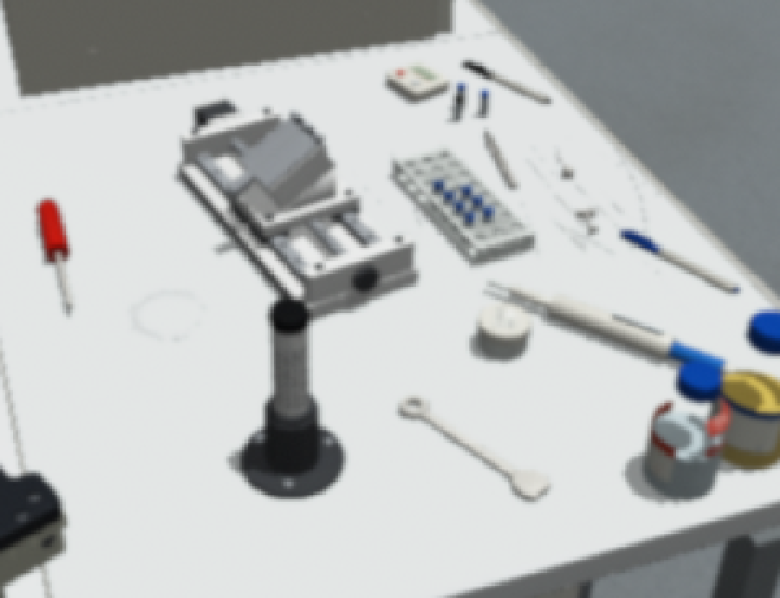

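The scene view (crop a) shows the port with its cover at about (300,310), the tab at (345,345), and the gun in its stand at (540,150). The side view (crop b) shows the same, with the stage yawed a little. The spanner and tin are clear of the way. Next I'll fit the geometry.

```bash
cat > fit.py <<'E'
from h import *
def fitplane(P,tol=0.003,it=400):
    rng=np.random.default_rng(0);best=None
    for _ in range(it):
        a,b,c=P[rng.choice(len(P),3,replace=False)]
        n=np.cross(b-a,c-a);l=np.linalg.norm(n)
        if l<1e-9: continue
        m=abs((P-a)@n/l)<tol
        if best is None or m.sum()>best.sum(): best=m
    Q=P[best];c=Q.mean(0);n=np.linalg.svd(Q-c,full_matrices=False)[2][2]
    return c,n*np.sign(n[2]),Q
E
python3 - <<'E'
from fit import *
for n in ['scene','side']:
    p,d=read_camera(n)
    C=cloud(n,d,cut_out(n,'port_cover')[0]['region'])
    c,nn,Q=fitplane(C); print(n,'cover',len(Q),c.round(4),nn.round(3),'tilt',np.degrees(np.arccos(nn[2])).round(1),'yaw of -n',np.degrees(np.arctan2(-nn[1],-nn[0])).round(1))
    A=cloud(n,d)
    for lo,hi,lab in [(0.046,0.058,'carr'),(0.016,0.024,'base'),(.051,.063,'ends')]:
        m=(abs(A[:,0]-.57)<.14)&(abs(A[:,1]-.06)<.25)&(A[:,2]>lo)&(A[:,2]<hi)
        B=A[m]; r=cv2.minAreaRect((B[:,:2]*1000).astype(np.float32)); print(lab,len(B),r)
    # gun: top cap and barrel circles
    m=(np.hypot(A[:,0]-.46,A[:,1]+.277)<.06)
    G=A[m]
    for lo,hi in [(.14,.153),(.156,.175),(.075,.14),(.03,.055)]:
        B=G[(G[:,2]>lo)&(G[:,2]<hi)]
        if len(B)>8:
            M=np.c_[B[:,:2],np.ones(len(B))];s=np.linalg.lstsq(M,(B[:,:2]**2).sum(1),rcond=None)[0]
            cx,cy=s[:2]/2; print('gun',lo,hi,len(B),round(cx,4),round(cy,4),'r',round(float(np.sqrt(s[2]+cx*cx+cy*cy)),4),B.mean(0).round(4),'zmax',B[:,2].max().round(4))
E
```

```text
scene cover 742 [0.5477 0.042  0.1027] [-0.477 -0.082  0.875] tilt 29.0 yaw of -n 9.8
carr 1143 ((566.2650146484375, 58.69397735595703), (118.60686492919922, 319.4013671875), 10.62423038482666)
base 1697 ((616.6524658203125, 16.655502319335938), (215.31790161132812, 422.05731201171875), 10.336409568786621)
ends 942 ((566.251953125, 58.697959899902344), (118.11939239501953, 319.45703125), 10.725537300109863)
gun 0.14 0.153 46 0.4653 -0.2757 r 0.0139 [ 0.463  -0.2658  0.1459] zmax 0.1521
gun 0.156 0.175 99 0.4648 -0.2745 r 0.0126 [ 0.4638 -0.2714  0.1636] zmax 0.1673
gun 0.075 0.14 222 0.4651 -0.2748 r 0.0134 [ 0.462  -0.2655  0.1083] zmax 0.1398
gun 0.03 0.055 117 0.4651 -0.2757 r 0.0219 [ 0.4603 -0.2595  0.0431] zmax 0.055
side cover 416 [0.5495 0.0379 0.1034] [-0.481 -0.074  0.873] tilt 29.1 yaw of -n 8.8
carr 982 ((562.8098754882812, 73.10253143310547), (120.72254180908203, 363.3276672363281), 10.008543014526367)
base 833 ((616.5413208007812, 6.1078643798828125), (216.24481201171875, 403.41448974609375), 9.843416213989258)
ends 781 ((562.159423828125, 75.94891357421875), (121.01416778564453, 357.49542236328125), 10.008541107177734)
gun 0.14 0.153 63 0.4638 -0.2786 r 0.0129 [ 0.4611 -0.2878  0.1464] zmax 0.1529
gun 0.156 0.175 175 0.4641 -0.2787 r 0.0124 [ 0.4633 -0.2806  0.164 ] zmax 0.1684
gun 0.075 0.14 346 0.4644 -0.2772 r 0.0139 [ 0.4616 -0.2868  0.1078] zmax 0.1398
gun 0.03 0.055 186 0.4644 -0.2766 r 0.0223 [ 0.4604 -0.2931  0.0427] zmax 0.055
```

```bash
cat > go.py <<'E'
# prints rows (tool-frame steps) from the pose now to a target, along a straight line
from h import *
def down(yaw,tilt=0):  # tool z down, leaning by tilt deg towards +x(yaw)
    return R.from_euler('z',yaw,degrees=True)*R.from_euler('y',-tilt,degrees=True)*R.from_euler('x',180,degrees=True)
def steps(p,Rt,n,p0=None,R0=None):
    s=observe()
    p0=np.array(s['eef_pos']) if p0 is None else np.array(p0); R0=R.from_euler('xyz',s['tool_rot']) if R0 is None else R0
    w=(R0.inv()*Rt).as_rotvec(); q=R0; out=[]
    for i in range(n):
        d=(np.array(p)-p0)/n; out.append(np.r_[q.inv().apply(d)*1000,np.degrees(w)/n/6].round(2).tolist()); q=q*R.from_rotvec(w/n)
    return out
def show(*a,**k):
    r=steps(*a,**k)
    for x in r: print(x)
E
python3 - <<'E'
from go import *
show([0.50,0.03,0.29],down(10.2),14)
E
```

```text
[34.17, -28.68, -4.53, -0.0, 0.0, 0.12]
[33.79, -29.13, -4.53, -0.0, 0.0, 0.12]
[33.41, -29.57, -4.53, -0.0, 0.0, 0.12]
[33.02, -30.0, -4.53, -0.0, 0.0, 0.12]
[32.63, -30.43, -4.53, -0.0, 0.0, 0.12]
[32.23, -30.85, -4.53, -0.0, 0.0, 0.12]
[31.82, -31.27, -4.53, -0.0, 0.0, 0.12]
[31.41, -31.68, -4.53, -0.0, 0.0, 0.12]
[31.0, -32.09, -4.53, -0.0, 0.0, 0.12]
[30.57, -32.49, -4.53, -0.0, 0.0, 0.12]
[30.15, -32.89, -4.53, -0.0, 0.0, 0.12]
[29.72, -33.28, -4.53, -0.0, 0.0, 0.12]
[29.28, -33.66, -4.53, -0.0, 0.0, 0.12]
[28.84, -34.04, -4.53, -0.0, 0.0, 0.12]
```

```bash
python3 -m crank '[[[1,34,-29,-4.5,0,0,0.12],[1,34,-29,-4.5,0,0,0.12],[1,33,-30,-4.5,0,0,0.12],[1,33,-30,-4.5,0,0,0.12],[1,32.5,-30.5,-4.5,0,0,0.12],[1,32,-31,-4.5,0,0,0.12],[1,32,-31,-4.5,0,0,0.12]]]' && python3 -m crank '[[[1,31.5,-31.5,-4.5,0,0,0.12],[1,31,-32,-4.5,0,0,0.12],[1,30.5,-32.5,-4.5,0,0,0.12],[1,30,-33,-4.5,0,0,0.12],[1,30,-33,-4.5,0,0,0.12],[1,29,-34,-4.5,0,0,0.12],[1,29,-34,-4.5,0,0,0.12],[1,0,0,0,0,0,0],[1,0,0,0,0,0,0]]]'
python3 - <<'E'
from fit import *
s=observe();print(s['eef_pos'],s['tool_rot'])
p,d=read_camera('wrist'); cv2.imwrite('pics/w1.png',p[...,::-1]); np.save('w1.npy',d)
c=calibration('wrist'); print(c)
for q in ['lube_port','port_cover','cover_tab','carriage']:
    for x in cut_out('wrist',q)[:1]:
        C=cloud('wrist',d,x['region']); print(q,round(x['p'],2),x['location'],x['region'].sum(),np.round(np.percentile(C,[2,50,98],axis=0),3).tolist())
        if q=='port_cover':
            m=x['region']; cc,nn,Q=fitplane(C); print(cc,nn,np.degrees(np.arccos(nn[2])),np.degrees(np.arctan2(-nn[1],-nn[0])))
E
```

```text
time_s: 1.9
eef_pos: [0.3464, -0.2401, 0.2586]
tool_rot: [3.141, -0.0, 0.272]
force: [0.5, -0.4, -1.0]
width: 1.001
finger_force: 0.0
time_s: 2.8
eef_pos: [0.4976, 0.0319, 0.2894]
tool_rot: [3.141, 0.001, 0.188]
force: [-0.8, -1.3, -0.0]
width: 0.999
finger_force: 0.0
[0.49755967 0.03192149 0.28941379] [3.14126135e+00 7.38842933e-04 1.87832943e-01]
{'fovy': 71.13287029123317, 'cx': 252.0567944862238, 'cy': 189.8393262504983, 'rvec': array([-2.22951855,  1.84779692,  0.2801416 ]), 'tvec': array([-0.06121874,  0.4194901 ,  0.59991796])}
lube_port 0.72 [254.8, 113.1] 5038 [[0.512, 0.0, 0.051], [0.573, 0.042, 0.099], [0.626, 0.086, 0.129]]
port_cover 0.9 [256.7, 127.9] 2576 [[0.507, 0.01, 0.082], [0.556, 0.038, 0.108], [0.587, 0.07, 0.129]]
[0.55369619 0.03965322 0.10677666] [-0.48476085 -0.08745785  0.8702632 ] 29.510759979240863 10.226971434704774
cover_tab 0.7 [254.8, 124.6] 2579 [[0.507, 0.009, 0.081], [0.555, 0.038, 0.107], [0.586, 0.07, 0.129]]
carriage 0.68 [253.1, 111.3] 4981 [[0.513, 0.0, 0.052], [0.574, 0.042, 0.1], [0.626, 0.085, 0.129]]
```

View pics/w1.png

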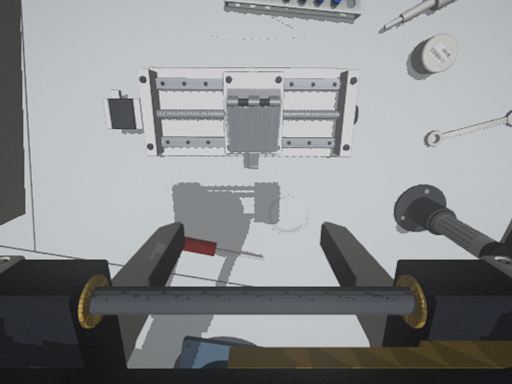

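The wrist view shows the port cover at about (253,125) with its tab at (252,160), and the stage square to the image. I'll measure the cover's edges in the stage frame.

```bash
cat > meas.py <<'E'
from fit import *
yaw=10.3
Z=R.from_euler('z',yaw,degrees=True)
def frame(P): return Z.inv().apply(P)
for n in ['wrist','scene','side']:
    p,d=read_camera(n)
    C=cloud(n,d); S=frame(C)
    m=(C[:,0]>.44)&(C[:,0]<.66)&(abs(C[:,1]-.04)<.09)&(C[:,2]>.06)
    S=S[m]
    # slope coords: u along slope up, w along normal
    c30,s30=np.cos(np.pi/6),np.sin(np.pi/6)
    u=S[:,0]*c30+S[:,2]*s30; w=-S[:,0]*s30+S[:,2]*c30
    h=np.median(w[(abs(u-np.median(u))<.02)])
    k=abs(w-h)<.003
    y=S[:,1]
    U=u[k];Y=y[k]
    hi=np.percentile(U,99.5)
    pl=k&(u>hi-.06)&(u<hi-.01); tb=(abs(w-h)<.006)&(u<hi-.08)
    print(n,'w',h.round(4),'u range',np.percentile(U,[.3,1,50,99,99.7]).round(4),'plate y',np.percentile(y[pl],[1,99]).round(4),'mid',np.percentile(y[pl],[1,99]).mean().round(4))
    if tb.sum()>4: print('  tab n',tb.sum(),'y',np.percentile(y[tb],[3,97]).round(4),'mid',np.percentile(y[tb],[3,97]).mean().round(4),'u',u[tb].min().round(4))
    # plate lower edge: u at y away from tab
    ym=np.percentile(y[pl],[1,99]).mean()
    e=k&(abs(y-ym)>.012)&(abs(y-ym)<.028)
    print('  lower edge u',np.percentile(u[e],[1,2]).round(4))
    cp=(abs(S[:,2]-.052)<.004)
    print('  plate52 y',len(S[cp]),)
E
python3 meas.py
```

```text
wrist w 0.0751 u range [0.6049 0.6082 0.6484 0.6556 0.656 ] plate y [-0.1228  0.0063] mid -0.0583
  lower edge u [0.6424 0.6425]
  plate52 y 0
scene w 0.1279 u range [0.6187 0.6194 0.6441 0.686  0.6862] plate y [-0.0458 -0.0173] mid -0.0315
  tab n 29 y [-0.1291  0.0321] mid -0.0485 u 0.6009
  lower edge u [0.6204 0.6215]
  plate52 y 0
side w 0.1154 u range [0.5961 0.5968 0.6146 0.6625 0.6643] plate y [-0.1348  0.0323] mid -0.0513
  lower edge u [0.6091 0.6093]
  plate52 y 0
```

```bash
cat > meas.py <<'E'
from fit import *
yaw=10.3
Z=R.from_euler('z',yaw,degrees=True)
c30,s30=np.cos(np.pi/6),.5
def uwy(P):
    S=Z.inv().apply(P); return S[:,0]*c30+S[:,2]*s30,-S[:,0]*s30+S[:,2]*c30,S[:,1]
def back(u,w,y): return Z.apply([u*c30-w*s30,y,u*s30+w*c30])
if __name__=='__main__':
  u0,w0,y0=[x[0] for x in uwy(np.array([[.552,.039,.1055]]))]
  print(u0,w0,y0)
  for n in ['wrist','scene','side']:
    p,d=read_camera(n)
    u,w,y=uwy(cloud(n,d))
    m=(abs(u-u0)<.09)&(abs(w-w0)<.012)&(abs(y-y0)<.045)
    u,w,y=u[m],w[m],y[m]
    h=np.median(w[abs(u-u0)<.025]); k=abs(w-h)<.0035
    pl=k&(abs(u-u0)<.02)
    ye=np.percentile(y[pl],[1,99]); ym=ye.mean()
    e=k&(abs(y-ym)>.012)&(abs(y-ym)<.027); f=(abs(y-ym)<.004)
    tb=(u<u0-.042)
    print(n,len(u),'w',h.round(4),'plate y',ye.round(4),ym.round(4),'plate u',np.percentile(u[e],[1,99]).round(4),'tab u min',np.percentile(u[f],1).round(4),'tab y',tb.sum(),np.percentile(y[tb],[4,96]).round(4),np.percentile(y[tb],[4,96]).mean().round(4))
E
python3 meas.py
```

```text
0.5291313725253363 -0.18367323356516801 -0.060327306264816874
wrist 3022 w -0.1843 plate y [-0.0891 -0.0274] -0.0582 plate u [0.4984 0.5734] tab u min 0.472 tab y 94 [-0.0651 -0.0525] -0.0588
scene 988 w -0.1847 plate y [-0.0885 -0.0264] -0.0574 plate u [0.4957 0.571 ] tab u min 0.4666 tab y 70 [-0.0649 -0.0513] -0.0581
side 615 w -0.1848 plate y [-0.0934 -0.028 ] -0.0607 plate u [0.495 0.57 ] tab u min 0.4659 tab y 45 [-0.0665 -0.0517] -0.0591
```

Run:
```python
from meas import *
from go import *
H=back(.570,-.1854,-.0586); T=back(.481,-.1854,-.0586); L=back(.532,-.1894,-.0586)
print('hinge',H.round(4),'tab',T.round(4),'lube',L.round(4))
show(T+[0,0,.05],down(10.3),5)
p=[]
for th in range(0,168,6):
    a=np.radians(210-th); p.append([89*np.cos(a),89*np.sin(a)])
p=np.array(p); 
for t,(a,b) in zip(range(6,200,6),np.diff(p,axis=0)): print(t,a.round(1),(-b).round(1))
```

```text
hinge [0.5874 0.0472 0.1244] tab [0.5115 0.0334 0.0799] lube [0.557  0.0417 0.102 ]
[2.84, -0.01, 31.96, 0.0, -0.0, 0.01]
[2.84, -0.01, 31.96, 0.0, -0.0, 0.01]
[2.84, -0.01, 31.96, 0.0, -0.0, 0.01]
[2.84, -0.01, 31.96, 0.0, -0.0, 0.01]
[2.84, -0.02, 31.96, 0.0, -0.0, 0.01]
6 -4.2 -8.3
12 -3.3 -8.7
18 -2.4 -9.0
24 -1.5 -9.2
30 -0.5 -9.3
36 0.5 -9.3
42 1.5 -9.2
48 2.4 -9.0
54 3.3 -8.7
60 4.2 -8.3
66 5.1 -7.8
72 5.9 -7.2
78 6.6 -6.6
84 7.2 -5.9
90 7.8 -5.1
96 8.3 -4.2
102 8.7 -3.3
108 9.0 -2.4
114 9.2 -1.5
120 9.3 -0.5
126 9.3 0.5
132 9.2 1.5
138 9.0 2.4
144 8.7 3.3
150 8.3 4.2
156 7.8 5.1
162 7.2 5.9
```

```bash
python3 -m crank '[[[0.4,3,0,32,0,0,0.01],[0.4,3,0,32,0,0,0.01],[0.4,3,0,32,0,0,0.01],[0.4,2.5,0,32,0,0,0.01],[0.4,2.5,0,32,0,0,0.01],[0.4,0,0,0,0,0,0],[0.4,0,0,0,0,0,0]]]'
python3 - <<'E'
from meas import *
s=observe(); T=back(.481,-.1854,-.0586)
print(R.from_euler('xyz',s['tool_rot']).inv().apply(T-s['eef_pos'])*1000, np.degrees(s['tool_rot']))
E
python3 meas.py | tail -3
```

```text
time_s: 4.05
eef_pos: [0.5114, 0.0337, 0.1299]
tool_rot: [-3.141, 0.001, 0.18]
force: [-0.2, -0.2, 0.4]
width: 0.449
finger_force: 0.0
[ 0.16277596  0.35953079 49.98684893] [-1.79981928e+02  5.27740895e-02  1.02936850e+01]
wrist 8899 w -0.1835 plate y [-0.0888 -0.0278] -0.0583 plate u [0.4998 0.5747] tab u min 0.4724 tab y 216 [-0.0651 -0.0519] -0.0585
scene 771 w -0.1847 plate y [-0.0807 -0.0265] -0.0536 plate u [0.4951 0.5706] tab u min 0.4665 tab y 70 [-0.0646 -0.0511] -0.0578
side 576 w -0.1846 plate y [-0.0923 -0.0295] -0.0609 plate u [0.4954 0.5703] tab u min 0.4657 tab y 46 [-0.0669 -0.0527] -0.0598
```

```bash
python3 -m crank '[[[0.4,1.5,0.3,15,0,0,0],[0.4,0,0,15,0,0,0],[0.4,0,0,15,0,0,0],[0.4,0,0,5.5,0,0,0],[0.4,0,0,0,0,0,0],[0.1,0,0,0,0,0,0],[0.1,0,0,0,0,0,0],[0.1,0,0,0,0,0,0],[0.1,0,0,0,0,0,0]]]' 15
```

```text
time_s: 5.1
eef_pos: [0.5134, 0.0337, 0.0797]
tool_rot: [3.141, -0.001, 0.18]
force: [-1.0, 0.2, 1.9]
width: 0.15
finger_force: 15.6
```

```bash
python3 -m crank '[[[0.1,-4.2,0,-8.3,0,0,0],[0.1,-3.3,0,-8.7,0,0,0],[0.1,-2.4,0,-9,0,0,0],[0.1,-1.5,0,-9.2,0,0,0],[0.1,-0.5,0,-9.3,0,0,0],[0.1,0.5,0,-9.3,0,0,0],[0.1,1.5,0,-9.2,0,0,0],[0.1,0,0,0,0,0,0]]]'
```

```text
time_s: 5.9
eef_pos: [0.5036, 0.0319, 0.1435]
tool_rot: [3.141, -0.001, 0.18]
force: [-0.9, -1.5, 0.2]
width: 0.149
finger_force: 15.0
```

```bash
python3 -m crank '[[[0.1,2.4,0,-9,0,0,0],[0.1,3.3,0,-8.7,0,0,0],[0.1,4.2,0,-8.3,0,0,0],[0.1,5.1,0,-7.8,0,0,0],[0.1,5.9,0,-7.2,0,0,0],[0.1,6.6,0,-6.6,0,0,0],[0.1,7.2,0,-5.9,0,0,0],[0.1,7.8,0,-5.1,0,0,0],[0.1,0,0,0,0,0,0]]]' && python3 -m crank '[[[0.1,8.3,0,-4.2,0,0,0],[0.1,8.7,0,-3.3,0,0,0],[0.1,9,0,-2.4,0,0,0],[0.1,9.2,0,-1.5,0,0,0],[0.1,9.3,0,-0.5,0,0,0],[0.1,9.3,0,0.5,0,0,0],[0.1,0,0,0,0,0,0]]]'
```

```text
time_s: 6.8
eef_pos: [0.5462, 0.0398, 0.2014]
tool_rot: [-3.142, -0.001, 0.18]
force: [1.5, -0.3, 0.7]
width: 0.148
finger_force: 15.0
time_s: 7.5
eef_pos: [0.5994, 0.0496, 0.2122]
tool_rot: [-3.141, -0.001, 0.18]
force: [0.7, 0.2, -0.9]
width: 0.147
finger_force: 15.0
```

```bash
python3 -m crank '[[[0.1,9.2,0,1.5,0,0,0],[0.1,9,0,2.4,0,0,0],[0.1,8.7,0,3.3,0,0,0],[0.1,8.3,0,4.2,0,0,0],[0.1,7.8,0,5.1,0,0,0],[0.1,7.2,0,5.9,0,0,0],[0.1,1,0,1,0,0,0],[0.1,0,0,0,0,0,0]]]'
python3 - <<'E'
from h import *
p,d=read_camera('side'); cv2.imwrite('pics/s2.png',cv2.resize(p[80:260,150:390,::-1],(800,600),interpolation=3))
E
```

```text
time_s: 8.3
eef_pos: [0.6499, 0.0588, 0.1891]
tool_rot: [-3.141, -0.003, 0.18]
force: [3.2, 3.4, 4.3]
width: 0.151
finger_force: 15.0
```

View pics/s2.png

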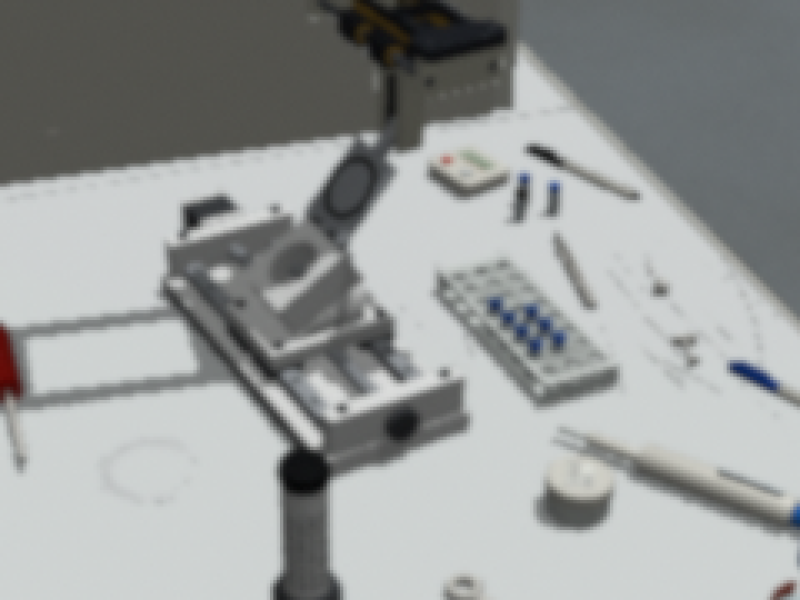

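The cover is held flipped near its stop: its inner face with the round seal mark shows at about (350,185), and the pocket is visible at (290,260). I'll release it and back off upward.

```bash
python3 -m crank '[[[0.5,0,0,0,0,0,0],[0.5,0,0,0,0,0,0],[0.5,0,0,-5,0,0,0],[0.6,0,0,-20,0,0,0],[0.6,0,0,-30,0,0,0],[0.6,0,0,-35,0,0,0],[0.6,0,0,0,0,0,0]]]'
python3 - <<'E'
from go import *
show([.4646,-.2767,.255],down(10.3),11)
for n in ['side','scene']:
    p,d=read_camera(n)
    for x in cut_out(n,'port_cover')[:1]:
        C=cloud(n,d,x['region']);print(n,x['p'],np.percentile(C,[2,50,98],axis=0).round(3).tolist())
E
```

```text
time_s: 9.05
eef_pos: [0.6502, 0.0578, 0.2848]
tool_rot: [3.139, -0.009, 0.179]
force: [0.6, -0.4, 0.3]
width: 0.597
finger_force: 0.0
[-22.05, 26.91, 2.59, 0.0, -0.01, -0.0]
[-22.05, 26.91, 2.6, 0.0, -0.01, -0.0]
[-22.05, 26.91, 2.61, 0.0, -0.01, -0.0]
[-22.05, 26.91, 2.62, 0.0, -0.01, -0.0]
[-22.05, 26.91, 2.63, 0.0, -0.01, -0.0]
[-22.05, 26.91, 2.64, 0.0, -0.01, -0.0]
[-22.05, 26.9, 2.65, 0.0, -0.01, -0.0]
[-22.04, 26.9, 2.66, 0.0, -0.01, -0.0]
[-22.04, 26.9, 2.67, 0.0, -0.01, -0.0]
[-22.04, 26.9, 2.68, 0.0, -0.01, -0.0]
[-22.04, 26.9, 2.69, 0.0, -0.01, -0.0]
side 0.86 [[0.583, 0.021, 0.127], [0.614, 0.052, 0.154], [0.657, 0.08, 0.191]]
scene 0.81 [[0.583, -0.122, 0.001], [0.614, 0.056, 0.154], [0.727, 0.083, 0.191]]
```

```bash
python3 -m crank '[[[0.6,-22,27,2.5,0,0,0],[0.6,-22,27,2.5,0,0,0],[0.6,-22,27,2.5,0,0,0],[0.6,-22,27,2.5,0,0,0],[0.6,-22,27,2.5,0,0,0],[0.6,-22,27,2.5,0,0,0],[0.6,-22,27,2.5,0,0,0],[0.6,-22,27,2.5,0,0,0],[0.6,-22,27,2.5,0,0,0],[0.6,-22,27,2.5,0,0,0]]]' && python3 -m crank '[[[0.6,-22,27,2.5,0,0,0],[0.6,0,0,0,0,0,0],[0.6,0,0,0,0,0,0]]]'
python3 - <<'E'
from go import *
from fit import *
p,d=read_camera('wrist'); r=cut_out('wrist','grease_gun'); C=cloud('wrist',d)
print([(x['p'],x['location']) for x in r[:2]])
m=(np.hypot(C[:,0]-.4646,C[:,1]+.2767)<.03)&(C[:,2]>.05)&(C[:,2]<.18)
T=C[m]; print(len(T), np.percentile(T,[1,50,99],axis=0).round(4).tolist())
T=T[T[:,2]>.157]; print(len(T))
if len(T)>10:
    print(cv2.minEnclosingCircle((T[:,:2]*1000).astype(np.float32)))
s=observe(); print(s['eef_pos'],s['tool_rot'])
for z in [.1035]: print(R.from_euler('xyz',s['tool_rot']).inv().apply(np.array([.4646,-.2767,z])-s['eef_pos'])*1000)
cv2.imwrite('pics/w3.png',p[...,::-1])
E
```

```text
time_s: 10.25
eef_pos: [0.4784, -0.2472, 0.252]
tool_rot: [-3.139, 0.002, 0.18]
force: [-0.3, -0.0, 0.7]
width: 0.604
finger_force: 0.0
time_s: 10.55
eef_pos: [0.4623, -0.2771, 0.2498]
tool_rot: [-3.139, 0.002, 0.177]
force: [0.8, 0.4, -0.2]
width: 0.603
finger_force: 0.0
[(0.61, [255.2, 182.4])]
1689 [[0.4538, -0.2952, 0.0543], [0.4757, -0.2737, 0.1648], [0.4899, -0.2543, 0.1686]]
914
((467.8556213378906, -274.7574462890625), 16.340862274169922)
[ 0.46325011 -0.2762129   0.25050144] [-3.13994038e+00  6.82700294e-04  1.79935102e-01]
[  1.34128006   0.96369904 146.99916929]
```

View pics/w3.png

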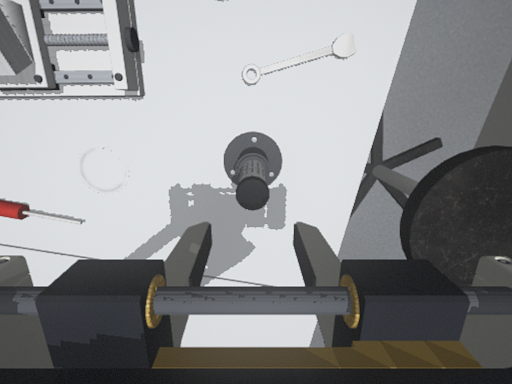

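The gun cap is centred at about (252,193) between the open fingers, and the stand's foot is at (252,155). Descending along the barrel.

```bash
python3 -m crank '[[[0.65,2.5,0.5,20,0,0,0],[0.65,0,0,25,0,0,0],[0.65,0,0,25,0,0,0],[0.65,0,0,25,0,0,0],[0.65,0,0,25,0,0,0],[0.65,0,0,17,0,0,0],[0.65,0,0,10,0,0,0],[0.65,0,0,0,0,0,0]]]' && python3 -m crank '[[[0.25,0,0,0,0,0,0],[0.25,0,0,0,0,0,0],[0.25,0,0,0,0,0,0],[0.25,0,0,0,0,0,0],[0.25,0,0,0,0,0,0],[0.25,0,0,0,0,0,0]]]' 55
```

```text
time_s: 11.45
eef_pos: [0.4656, -0.2756, 0.103]
tool_rot: [-3.139, 0.002, 0.181]
force: [-0.3, -0.3, -0.4]
width: 0.65
finger_force: 0.0
time_s: 12.05
eef_pos: [0.4661, -0.2773, 0.1049]
tool_rot: [3.141, -0.001, 0.18]
force: [-0.7, 1.0, 4.4]
width: 0.33
finger_force: 55.0
```

```bash
python3 -m crank '[[[0.25,0,0,-5,0,0,0],[0.25,0,0,-15,0,0,0],[0.25,0,0,-20,0,0,0],[0.25,0,0,-25,0,0,0],[0.25,0,0,-25,0,0,0],[0.25,0,0,-25,0,0,0],[0.25,0,0,-25,0,0,0],[0.25,0,0,0,0,0,0],[0.25,0,0,0,0,0,0]]]' 60
python3 - <<'E'
from go import *
n=R.from_euler('z',10.3,degrees=True).apply([-.5,0,np.cos(np.pi/6)]); L=np.array([.557,.0417,.102])
P=L+n*(-.003+.055+.0955); print(P)
for k in (-1,1):
    print((down(10.3,30*k)).apply([0,0,1]), -n)
show(P,down(10.3,30),12)
E
```

```text
time_s: 12.95
eef_pos: [0.4655, -0.277, 0.2435]
tool_rot: [-3.141, 0.0, 0.18]
force: [-0.2, 0.0, -3.5]
width: 0.33
finger_force: 60.0
[0.48443848 0.02851334 0.22973875]
[-0.49194252 -0.08940111 -0.8660254 ] [ 0.49194252  0.08940111 -0.8660254 ]
[ 0.49194252  0.08940111 -0.8660254 ] [ 0.49194252  0.08940111 -0.8660254 ]
[6.1, -24.77, 1.15, -0.0, 0.42, -0.0]
[6.04, -24.77, 1.42, -0.0, 0.42, -0.0]
[5.98, -24.77, 1.68, -0.0, 0.42, -0.0]
[5.9, -24.77, 1.94, -0.0, 0.42, -0.0]
[5.81, -24.77, 2.19, -0.0, 0.42, -0.0]
[5.71, -24.77, 2.44, -0.0, 0.42, -0.0]
[5.6, -24.77, 2.69, -0.0, 0.42, -0.0]
[5.48, -24.77, 2.93, -0.0, 0.42, -0.0]
[5.34, -24.77, 3.17, -0.0, 0.42, -0.0]
[5.2, -24.77, 3.39, -0.0, 0.42, -0.0]
[5.05, -24.77, 3.62, -0.0, 0.42, -0.0]
[4.89, -24.77, 3.83, -0.0, 0.42, -0.0]
```

```bash
python3 -m crank '[[[0.25,6,-25,1,0,0.42,0],[0.25,6,-25,1.5,0,0.42,0],[0.25,6,-25,1.5,0,0.42,0],[0.25,6,-25,2,0,0.42,0],[0.25,6,-25,2,0,0.42,0],[0.25,5.5,-25,2.5,0,0.42,0],[0.25,5.5,-25,2.5,0,0.42,0],[0.25,5.5,-25,3,0,0.42,0],[0.25,5.5,-24.5,3,0,0.41,0],[0.25,5,-24.5,3.5,0,0.41,0]]]' && python3 -m crank '[[[0.25,5,-24.5,3.5,0,0.41,0],[0.25,5,-24,4,0,0.41,0],[0.25,0,0,0,0,0,0],[0.25,0,0,0,0,0,0]]]'
python3 - <<'E'
from go import *
s=observe(); print(s['eef_pos'],np.degrees(s['tool_rot'])); Rt=R.from_euler('xyz',s['tool_rot']); print(Rt.apply([0,0,1]))
t=[]
for n in ['scene','side','wrist']:
    p,d=read_camera(n); cv2.imwrite(f'pics/p4{n}.png',p[...,::-1]); np.save(f'd4{n}.npy',d)
    if n!='wrist': t.append(cv2.resize(p[90:290,150:350,::-1] if n=='scene' else p[80:280,150:350,::-1],(400,400),interpolation=3))
    else: t.append(cv2.resize(p[...,::-1],(400,300)))
    for q in ['grease_gun','lube_port']:
        x=cut_out(n,q)[:1]; print(n,q,[(y['p'],y['location']) for y in x])
        np.save(f'm4{n}_{q}.npy',x[0]['region'] if x else np.zeros((384,512),bool))
cv2.imwrite('pics/v4.png',np.hstack(t[:2]))
E
```

```text
time_s: 13.95
eef_pos: [0.4795, -0.0199, 0.2307]
tool_rot: [-3.139, -0.435, 0.178]
force: [0.2, -0.1, -3.8]
width: 0.332
finger_force: 60.0
time_s: 14.35
eef_pos: [0.4832, 0.0292, 0.2291]
tool_rot: [-3.14, -0.52, 0.18]
force: [0.7, -0.9, -3.7]
width: 0.331
finger_force: 60.0
[0.4831769  0.02922407 0.22909904] [-179.929334    -29.79111554   10.33423038]
[ 0.48855806  0.09034129 -0.86784185]
scene grease_gun [(0.97, [236.0, 207.6])]
scene lube_port [(0.56, [203.3, 231.5])]
side grease_gun [(0.66, [219.5, 136.1])]
side lube_port [(0.91, [244.0, 164.8])]
wrist grease_gun [(0.67, [253.2, 252.6])]
wrist lube_port [(0.69, [252.5, 138.5])]
```

View pics/v4.png

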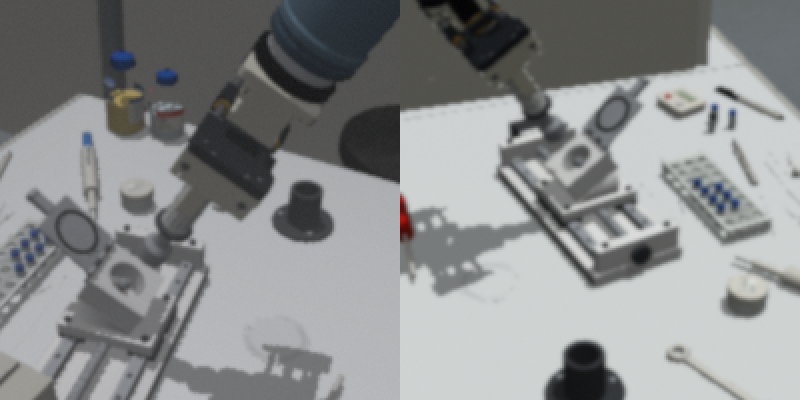

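View pics/p4wrist.png

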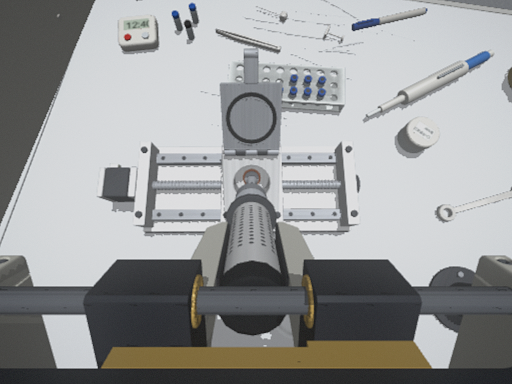

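The scene and side views show the gun tilted in line with the open pocket. In the wrist view the nipple is at about (252,175), just ahead of the coupler at (252,195). Next I'll measure the gun axis against the face centre in each camera.

```bash
cat > rel.py <<'E'
from meas import *
from scipy.optimize import least_squares
import sys
def rel(n,d):
    C=cloud(n,d); u,w,y=uwy(C); out={}
    m=(abs(u-.532)<.045)&(abs(y+.0585)<.042)&(w>-.199)&(w<-.182)
    h=np.median(w[m&(abs(u-.532)<.03)]); f=m&(abs(w-h)<.003)
    # face ring away from pocket; extents
    pu=np.percentile(u[f&(abs(y+.0585)<.03)],[2,98]); py=np.percentile(y[f&(abs(u-.532)<.03)],[2,98])
    out['face w']=h; out['u']=pu; out['y']=py
    # whole gun axis fit: cylinders (w relative to mouth m0): barrel 58..85 r15, coupler 0..26 r15.5 ; axis (u,y) at w=wm plus slopes
    g=(abs(u-.532)<.035)&(abs(y+.0585)<.035)&(w>h+.05)&(w<h+.16)
    U,W,Y=u[g],w[g],y[g]; w0=np.percentile(W,1); 
    lo=(W-w0>.003)&(W-w0<.022); hi=(W-w0>.062)&(W-w0<.082)
    for name,k,r in(('coupler',lo,.0155),('barrel',hi,.015)):
        if k.sum()<15: out[name]=k.sum(); continue
        s=least_squares(lambda p:np.hypot(U[k]-p[0],Y[k]-p[1])-r,[.532,-.0585],loss='soft_l1',f_scale=.001)
        out[name]=(int(k.sum()),s.x.round(4),float(np.sqrt(np.mean(s.fun**2)).round(4)))
    out['mouth w-h']=w0-h
    return out
if __name__=='__main__':
  for n in ['scene','side','wrist']:
    d=np.load(f'd4{n}.npy') if len(sys.argv)<2 else read_camera(n)[1]
    print(n,{k:(np.round(v,4) if not isinstance(v,tuple) else v) for k,v in rel(n,d).items()})
  s=observe(); z=R.from_euler('xyz',s['tool_rot']).apply([0,0,1]); q=[x[0] for x in uwy(s['eef_pos'][None])]
  print('tcp u,w,y',np.round(q,4),'axis uwy',[np.round(x[0],4) for x in uwy(-z[None])])
E
python3 rel.py
```

```text
scene {'face w': np.float64(-0.189), 'u': array([0.4957, 0.5628]), 'y': array([-0.0912, -0.0251]), 'coupler': (144, array([ 0.5272, -0.0571]), 0.002), 'barrel': (112, array([ 0.5286, -0.0573]), 0.0007), 'mouth w-h': np.float64(0.0537)}
side {'face w': np.float64(-0.1893), 'u': array([0.4945, 0.5634]), 'y': array([-0.0925, -0.0247]), 'coupler': (91, array([ 0.5292, -0.0571]), 0.0025), 'barrel': (73, array([ 0.5303, -0.0582]), 0.0017), 'mouth w-h': np.float64(0.0544)}
wrist {'face w': np.float64(-0.1878), 'u': array([0.5052, 0.5646]), 'y': array([-0.0901, -0.0254]), 'coupler': (235, array([ 0.5306, -0.0572]), 0.0011), 'barrel': (380, array([ 0.5324, -0.0577]), 0.0002), 'mouth w-h': np.float64(0.0555)}
tcp u,w,y [ 0.5329 -0.0409 -0.059 ] axis uwy [np.float64(0.0001), np.float64(1.0), np.float64(0.0004)]
```

```bash
cat > hole.py <<'E'
from meas import *
def hole(n,d,h):
    c,f,Rm,t=cam(n)
    gu,gy=np.meshgrid(np.arange(.497,.566,.0005),np.arange(-.090,-.026,.0005),indexing='ij')
    G=np.array([back(a,h,b) for a,b in zip(gu.ravel(),gy.ravel())])
    z=(G@Rm.T+t)[:,2]; px=proj(n,G).astype(np.float32)
    dd=cv2.remap(d,px[:,:1],px[:,1:],cv2.INTER_LINEAR).ravel()
    deep=((dd-z)>.003).reshape(gu.shape).astype(np.uint8); near=((dd-z)<-.004).reshape(gu.shape)
    k,lab,st,_=cv2.connectedComponentsWithStats(deep); 
    from scipy.ndimage import binary_fill_holes
    i=1+np.argmax(st[1:,4]); b=binary_fill_holes(lab==i); 
    # best disc r 21.5 by overlap
    best=max(((np.sum(b&((gu-a)**2+(gy-e)**2<.0215**2))-np.sum(b&((gu-a)**2+(gy-e)**2>.0215**2)),a,e) for a in np.arange(.522,.54,.0005) for e in np.arange(-.066,-.05,.0005)))
    print(n,'fill',best[0],'of',int(np.pi*43**2),'centre',np.round(best[1:],4),'bbox centre',gu[b].min(),gu[b].max(),gy[b].min(),gy[b].max(),'near',near.mean().round(2))
    return b
t=[]
for n,h in [('scene',-.1892),('side',-.1892),('wrist',-.188)]:
    d=np.load(f'd4{n}.npy'); hole(n,d,h)
    C=cloud(n,d);u,w,y=uwy(C); m=(np.hypot(u-.531,y+.0583)<.012)&(w<h-.002)&(w>h-.012)
    def res(p): 
        dep=h-.003-w[m]; return np.hypot(u[m]-p[0],y[m]-p[1])-np.clip(3.5+dep*1000*.7,0,7)/1000
    from scipy.optimize import least_squares
    if m.sum()>10:
        s=least_squares(res,[.531,-.0583],loss='soft_l1',f_scale=.001); print('  nipple',m.sum(),s.x.round(4),np.median(np.c_[u,y][m],0).round(4), 'min depth',(h-w[m]).min().round(4))
E
python3 hole.py
```

```text
scene fill 5560 of 5808 centre [ 0.53  -0.057] bbox centre 0.5085 0.5515000000000001 -0.07799999999999999 -0.03549999999999995 near 0.04
  nipple 28 [ 0.5299 -0.0585] [ 0.5299 -0.0555] min depth 0.0024
side fill 5395 of 5808 centre [ 0.529  -0.0595] bbox centre 0.5075000000000001 0.5505 -0.08199999999999999 -0.03649999999999995 near 0.1
  nipple 15 [ 0.5279 -0.0588] [ 0.5288 -0.062 ] min depth 0.0024
wrist fill 3466 of 5808 centre [ 0.533  -0.0575] bbox centre 0.5205 0.554 -0.07899999999999999 -0.03599999999999995 near 0.34
  nipple 75 [ 0.5315 -0.0578] [ 0.5344 -0.058 ] min depth 0.0023
```

```bash
python3 -m crank '[[[0.25,-0.7,0.7,0,0,0.23,0],[0.25,0,0,12,0,0,0],[0.25,0,0,12,0,0,0],[0.25,0,0,12,0,0,0],[0.25,0,0,6,0,0,0],[0.25,0,0,0,0,0,0],[0.25,0,0,0,0,0,0]]]'
sed -i 's/h+.05)/h+.004)/' rel.py; python3 rel.py live
python3 - <<'E'
from h import *
p,d=read_camera('scene'); q,_=read_camera('side')
cv2.imwrite('pics/v5.png',np.hstack([cv2.resize(x,(400,400),interpolation=2)[...,::-1] for x in (p[170:290,140:260],q[90:210,180:300])]))
E
```

```text
time_s: 15.5
eef_pos: [0.5057, 0.0317, 0.195]
tool_rot: [-3.142, -0.548, 0.18]
force: [0.2, 0.1, -2.6]
width: 0.33
finger_force: 60.0
scene {'face w': np.float64(-0.1889), 'u': array([0.4956, 0.5633]), 'y': array([-0.0906, -0.0252]), 'coupler': (82, array([ 0.531 , -0.0583]), 0.0023), 'barrel': (111, array([ 0.5311, -0.0589]), 0.0009), 'mouth w-h': np.float64(0.0061)}
side {'face w': np.float64(-0.1893), 'u': array([0.4945, 0.5636]), 'y': array([-0.0932, -0.0278]), 'coupler': (67, array([ 0.5323, -0.0574]), 0.0093), 'barrel': (107, array([ 0.5309, -0.0587]), 0.0027), 'mouth w-h': np.float64(0.0046)}
wrist {'face w': np.float64(-0.1879), 'u': array([0.5084, 0.564 ]), 'y': array([-0.0904, -0.0257]), 'coupler': (241, array([ 0.5324, -0.0576]), 0.0009), 'barrel': (348, array([ 0.5329, -0.0581]), 0.0002), 'mouth w-h': np.float64(0.0111)}
tcp u,w,y [ 0.5336 -0.0824 -0.0594] axis uwy [np.float64(-0.025), np.float64(0.9997), np.float64(0.0006)]
```

View pics/v5.png

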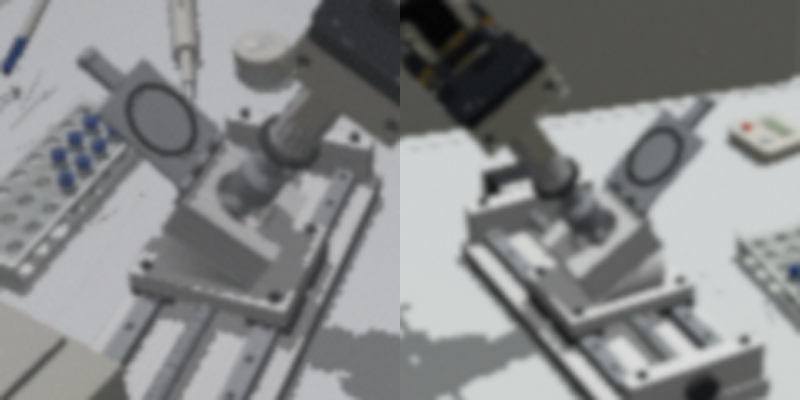

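The coupler is lined up over the pocket, at about (245,190) in the scene half and (590,215) in the side half. I'll push in gently along the nipple axis.

```bash
python3 -m crank '[[[0.25,-0.7,0,7,0,0,0],[0.25,-0.2,0,7,0,0,0],[0.25,-0.15,0,6,0,0,0],[0.25,0,0,0,0,0,0]]]' && python3 -m crank '[[[0.25,-0.1,0,4,0,0,0],[0.25,-0.1,0,3,0,0,0],[0.25,0,0,0,0,0,0]]]'
python3 - <<'E'
from meas import *
s=observe();print([x[0].round(4) for x in uwy(s['eef_pos'][None])],'F uwy',[x[0].round(2) for x in uwy(s['force'][None])],s['torque'])
E
```

```text
time_s: 16.15
eef_pos: [0.5152, 0.0334, 0.1764]
tool_rot: [-3.141, -0.547, 0.179]
force: [-1.9, -0.0, -0.2]
width: 0.331
finger_force: 60.0
time_s: 16.45
eef_pos: [0.5182, 0.0341, 0.1702]
tool_rot: [-3.141, -0.546, 0.179]
force: [3.8, -0.9, -8.8]
width: 0.326
finger_force: 60.0
[np.float64(0.5319), np.float64(-0.1106), np.float64(-0.0591)] F uwy [np.float64(-1.24), np.float64(-9.4), np.float64(-1.53)] [-0.30577854  0.46438172 -0.09768343]
```

```bash
cat > st.py <<'E'
from meas import *
s=observe();print(s['time_s'],'uwy',[x[0].round(4) for x in uwy(s['eef_pos'][None])],'F uwy',[x[0].round(2) for x in uwy(s['force'][None])],'T',s['torque'].round(2),'w',s['width'].round(3))
E
python3 -m crank '[[[0.25,-0.1,0,3,0,0,0],[0.25,0,0,0,0,0,0]]]' >/dev/null; python3 st.py;  python3 -m crank '[[[0.25,-0.1,0,4,0,0,0],[0.25,0,0,0,0,0,0]]]'>/dev/null; python3 st.py;  python3 -m crank '[[[0.25,-0.1,0,3,0,0,0],[0.25,0,0,0,0,0,0]]]' >/dev/null; python3 st.py
```

```text
Traceback (most recent call last):
  File "st.py", line 2, in <module>
    s=observe();print(s['time_s'],'uwy',[x[0].round(4) for x in uwy(s['eef_pos'][None])],'F uwy',[x[0].round(2) for x in uwy(s['force'][None])],'T',s['torque'].round(2),'w',s['width'].round(3))
                                                                                                                                                                             ^^^^^^^^^^^^^^^^
AttributeError: 'float' object has no attribute 'round'
Traceback (most recent call last):
  File "st.py", line 2, in <module>
    s=observe();print(s['time_s'],'uwy',[x[0].round(4) for x in uwy(s['eef_pos'][None])],'F uwy',[x[0].round(2) for x in uwy(s['force'][None])],'T',s['torque'].round(2),'w',s['width'].round(3))
                                                                                                                                                                             ^^^^^^^^^^^^^^^^
AttributeError: 'float' object has no attribute 'round'
Traceback (most recent call last):
  File "st.py", line 2, in <module>
    s=observe();print(s['time_s'],'uwy',[x[0].round(4) for x in uwy(s['eef_pos'][None])],'F uwy',[x[0].round(2) for x in uwy(s['force'][None])],'T',s['torque'].round(2),'w',s['width'].round(3))
                                                                                                                                                                             ^^^^^^^^^^^^^^^^
AttributeError: 'float' object has no attribute 'round'
```

```bash
sed -i "s/,'w',s\['width'\].round(3)//;s/s\['torque'\].round(2)/np.round(s['torque'],2)/" st.py; python3 st.py;  python3 -m crank '[[[0.25,-0.1,0,3,0,0,0],[0.25,0,0,0,0,0,0]]]'; python3 st.py
```

```text
17.05 uwy [np.float64(0.5335), np.float64(-0.1194), np.float64(-0.0593)] F uwy [np.float64(-1.37), np.float64(9.16), np.float64(1.23)] T [0.14 0.6  0.12]
time_s: 17.25
eef_pos: [0.5254, 0.0352, 0.1608]
tool_rot: [3.141, -0.55, 0.18]
force: [-6.7, 0.6, 8.9]
width: 0.33
finger_force: 60.0
17.25 uwy [np.float64(0.5335), np.float64(-0.1223), np.float64(-0.0593)] F uwy [np.float64(-1.14), np.float64(10.93), np.float64(1.76)] T [0.17 0.6  0.12]
```

```bash
python3 -m crank '[[[0.25,-0.1,0,3,0,0,0],[0.25,0,0,0,0,0,0]]]' >/dev/null; python3 st.py; python3 -m crank '[[[0.25,0,0,3,0,0,0],[0.25,0,0,0,0,0,0]]]' >/dev/null; python3 st.py; python3 rel.py live
```

```text
17.45 uwy [np.float64(0.5336), np.float64(-0.1252), np.float64(-0.0593)] F uwy [np.float64(-1.85), np.float64(12.37), np.float64(1.39)] T [0.12 0.66 0.13]
17.65 uwy [np.float64(0.5338), np.float64(-0.1282), np.float64(-0.0593)] F uwy [np.float64(-1.29), np.float64(12.91), np.float64(0.92)] T [0.23 0.66 0.17]
scene {'face w': np.float64(-0.1888), 'u': array([0.4955, 0.5629]), 'y': array([-0.0907, -0.0251]), 'coupler': (121, array([ 0.531 , -0.0564]), 0.0069), 'barrel': (48, array([ 0.5345, -0.0147]), 0.0021), 'mouth w-h': np.float64(0.0052)}
side {'face w': np.float64(-0.189), 'u': array([0.4946, 0.5632]), 'y': array([-0.0919, -0.0261]), 'coupler': (93, array([ 0.5319, -0.0607]), 0.0103), 'barrel': (59, array([ 0.5347, -0.0754]), 0.0025), 'mouth w-h': np.float64(0.0044)}
wrist {'face w': np.float64(-0.1879), 'u': array([0.524 , 0.5642]), 'y': array([-0.0901, -0.0256]), 'coupler': (308, array([ 0.5313, -0.0579]), 0.0006), 'barrel': (2112, array([ 0.5338, -0.0585]), 0.0078), 'mouth w-h': np.float64(0.0194)}
tcp u,w,y [ 0.5338 -0.128  -0.0593] axis uwy [np.float64(-0.0265), np.float64(0.9996), np.float64(0.0006)]
```

```bash
cat > collar.py <<'E'
from meas import *
for n,h in [('scene',-.1889),('side',-.1891),('wrist',-.1879)]:
    d=read_camera(n)[1]; u,w,y=uwy(cloud(n,d))
    r=np.hypot(u-.5325,y+.0585); m=(r>.0165)&(r<.0215)&(w-h>.004)&(w-h<.045)&(u<.548)
    print(n,m.sum(),'collar w above face, pct 5..95',((np.percentile(w[m],[5,25,50,75,90,98])-h)*1000).round(1))
    if n=='wrist':
        k=(w-h>.004)&(w-h<.06)&(abs(y+.0585)<.025)&(u<.55)
        print([(b,int((m&(abs((w-h)*1000-b)<.5)).sum())) for b in range(4,45)])
E
python3 collar.py; python3 st.py
```

```text
scene 65 collar w above face, pct 5..95 [17.3 19.7 21.5 22.6 35.  41.5]
side 54 collar w above face, pct 5..95 [17.1 20.6 23.  31.8 39.7 43.1]
wrist 271 collar w above face, pct 5..95 [18.9 20.4 20.9 21.5 21.8 22.5]
[(4, 0), (5, 0), (6, 0), (7, 0), (8, 0), (9, 0), (10, 0), (11, 0), (12, 0), (13, 0), (14, 0), (15, 0), (16, 2), (17, 0), (18, 5), (19, 13), (20, 61), (21, 128), (22, 57), (23, 5), (24, 0), (25, 0), (26, 0), (27, 0), (28, 0), (29, 0), (30, 0), (31, 0), (32, 0), (33, 0), (34, 0), (35, 0), (36, 0), (37, 0), (38, 0), (39, 0), (40, 0), (41, 0), (42, 0), (43, 0), (44, 0)]
17.95 uwy [np.float64(0.5338), np.float64(-0.128), np.float64(-0.0593)] F uwy [np.float64(-1.85), np.float64(12.75), np.float64(1.34)] T [0.17 0.69 0.12]
```

```bash
python3 -m crank '[[[0.25,-0.1,0,2.5,0,0,0],[0.25,-0.1,0,2,0,0,0],[0.25,0,0,0,0,0,0],[0.25,0,0,0,0,0,0]]]' ; python3 st.py; python3 collar.py; python3 st.py
```

```text
time_s: 18.35
eef_pos: [0.5306, 0.0362, 0.1522]
tool_rot: [3.141, -0.55, 0.18]
force: [-9.0, -0.6, 10.9]
width: 0.332
finger_force: 60.0
18.35 uwy [np.float64(0.5338), np.float64(-0.1324), np.float64(-0.0593)] F uwy [np.float64(-2.31), np.float64(13.94), np.float64(1.04)] T [0.18 0.74 0.23]
scene 69 collar w above face, pct 5..95 [12.3 15.8 17.1 18.6 32.1 40.6]
side 58 collar w above face, pct 5..95 [14.1 17.1 18.5 27.1 35.3 39.8]
wrist 268 collar w above face, pct 5..95 [14.5 16.  16.6 17.2 17.6 18. ]
[(4, 0), (5, 0), (6, 0), (7, 0), (8, 0), (9, 0), (10, 0), (11, 0), (12, 2), (13, 4), (14, 8), (15, 13), (16, 99), (17, 108), (18, 33), (19, 1), (20, 0), (21, 0), (22, 0), (23, 0), (24, 0), (25, 0), (26, 0), (27, 0), (28, 0), (29, 0), (30, 0), (31, 0), (32, 0), (33, 0), (34, 0), (35, 0), (36, 0), (37, 0), (38, 0), (39, 0), (40, 0), (41, 0), (42, 0), (43, 0), (44, 0)]
18.5 uwy [np.float64(0.5338), np.float64(-0.1324), np.float64(-0.0593)] F uwy [np.float64(-1.86), np.float64(14.77), np.float64(1.84)] T [0.23 0.68 0.17]
```

```bash
python3 -m crank '[[[0.25,0,0,0,0,0,0],[0.25,0,0,0,0,0,0],[0.25,0,0,0,0,0,0],[0.25,0,0,0,0,0,0],[0.25,0,0,0,0,0,0],[0.25,0,0,0,0,0,0],[0.25,0,0,0,0,0,0],[0.25,0,0,0,0,0,0]]]' >/dev/null; python3 st.py; python3 collar.py | cut -c1-90
python3 - <<'E'
from h import *
p,d=read_camera('scene'); q,_=read_camera('side')
cv2.imwrite('pics/v6.png',np.hstack([cv2.resize(x,(400,400),interpolation=2)[...,::-1] for x in (p[150:290,130:270],q[90:230,170:310])]))
E
```

```text
19.3 uwy [np.float64(0.5338), np.float64(-0.1324), np.float64(-0.0593)] F uwy [np.float64(-2.63), np.float64(14.78), np.float64(2.35)] T [0.15 0.73 0.25]
scene 69 collar w above face, pct 5..95 [12.3 15.8 17.1 18.5 30.8 39.7]
side 52 collar w above face, pct 5..95 [13.5 16.7 19.3 30.  37.5 41.4]
wrist 267 collar w above face, pct 5..95 [14.7 16.1 16.7 17.2 17.7 18.2]
[(4, 0), (5, 0), (6, 0), (7, 0), (8, 0), (9, 0), (10, 0), (11, 1), (12, 0), (13, 5), (14,
```

View pics/v6.png

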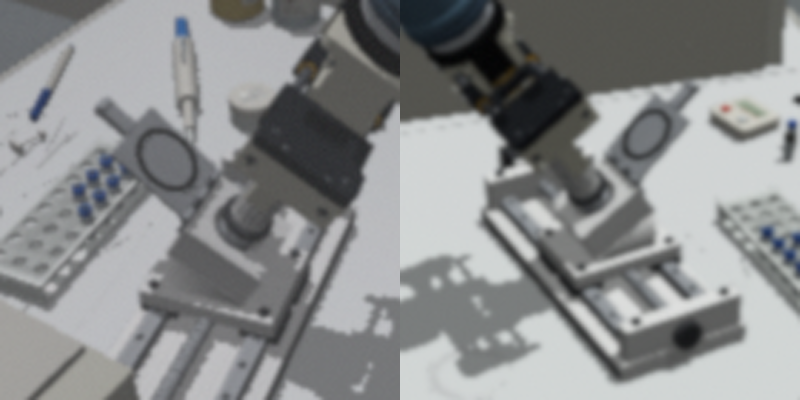

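The gun sits squarely in the pocket, with its collar near the face at (245,220) and (590,190). The cover lies back at (165,160), and the push is steady at about 18 N.

```bash
python3 -c "from bench import hand_in; print(hand_in())"
```

```text
the job is handed in; nothing more can be done
None
```

I've handed in the job at about 19 s: the cover is flipped back to its stop, and the gun is snapped onto the nipple (judged by force and collar height, since the jaws are out of sight). It is held in the gripper about 19–20 mm into its 22 mm stroke, the carriage did not move measurably, and the arm kept clear of the spanner and tin.

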